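Hold an offcut into the corner of a stop jig

ROBOT

A 6-joint arm with a two-finger parallel gripper is mounted at the origin on a cart in front of the work surface, level with it; the furniture and walls round the work are solid. World frame = base frame: x ahead of the robot, y to its left, z up, the work surface at z = 0. Lengths are in m, angles in rad, forces in N, time in s.
With the tool pointing down it reaches from about 0.275 to 1 m from the base axis. Payload 8.4 kg.
Tool frame: the origin (TCP) lies on the centre line of the jaws, within the pads' length; the fingertips stand 25 mm ahead of it and the grasp point (between the pads) lies 6 mm ahead of it; z points along the fingers, y is the line along which they close (so a half turn about z gives the same grasp; the last joint's range is limited). The gripper opens to 85 mm and grips with 20 to 120 N. Pads are 22 mm wide; open, the fingers measure 114 mm over their backs; the gripper's body (76 mm by 85 mm) begins 54 mm behind the grasp point. The pads swing forward as they close: fully open they stand 13 mm farther back than shut.
Start: joints at [-1.224, 0.353, 1.633, -0, 1.155, -0.002], TCP at [0.214, -0.587, 0.256] pointing down, gripper open.
Joint ranges: [-2.63, 2.63], [-0.92, 2.1], [0.06, 2.66], [-1.3, 4.44], [0, 2.69], [-3.02, 3.02]. Speed limits (rad/s): [2.22, 2.22, 2.79, 3.14, 3.14, 3.14].

INTERFACE

Orientations are given as a rotation vector (axis times angle).
In Python, from workcell import bot, viewer, job gives the robot as it stands.
- The arm moves only by the tool arm_command, never from a script. Its argument "commands" is a list of rows, each a list of 3 entries, a list of its own where there are three numbers: the turn, a rotation vector about the tool's x, y, z in degrees, then the shift along the tool's x, y, z in m, then the gripper command: -1 is shut, 1 is fully open, values between are in proportion. In form: [[[ax, ay, az], [dx, dy, dz], jaw], ...]. A call has exactly 8 rows; each row shifts and turns the commanded pose from where the row before left it, along the tool's axes as they then stand; what a row does not reach is not made up. A row lasts 1/10 s, in which the tool goes at most 50 mm and 8.59 degrees, less where a joint would pass 70% of its speed; a pose out of reach is approached as far as the arm can. A call is refused whole if a number of a shift passes 0.05 or a number of a turn 8.59, either way. A call with a gripper value outside its range is refused whole. The fingers move at their own pace and stop on an object; the grip force is fixed at half the most. Time passes only in rows, so rows that do not move let the fingers close, or fill a call up. It gives the time, the measured TCP pose, the force, the opening and the grip force at its end, in the units of the state.
- bot.sense(): the state, without advancing time (a new reading comes with each control period).
- viewer.snapshot(name): name is "scene" or "top" or "wrist"; returns a dict with "image" (480x640x3 uint8, red, green, blue), "fx", "fy", "cx", "cy" (pixels), "D" ([k1, k2, p1, p2, k3] as OpenCV has them; the pictures are not rectified), "cam_to_world" (4x4, takes a point from camera to world coordinates); the wrist camera has in their place "tool_from_camera" (4x4, takes a point from camera to tool coordinates, whose origin is the TCP and whose axes are the flange's). Camera axes: x right, y down, z forward; pixel columns grow to the right and rows downward; lengths in m; the calibration is good to about 2 mm. A picture is of the moment at which its call begins: read the wrist's pose just before it. There is no depth.
- job.hand_in(): hands the job in; it is judged then, once.
The state is a dict: "time_s": time; "qpos": joint angles; "joint_velocities": joint speeds; "tau": joint torques, N m; "eef_pos": TCP position; "tcp_rot": TCP orientation; "force": force on the tool from outside, world axes, zero at the start; "wrist_torque": the same for the moment, N m; "gripper_width": finger opening in m; "gripper_force": force on a finger pad.
Only numpy, scipy, OpenCV 4.12 (cv2) and the standard library are available. Lean on these libraries where they do the work, as an engineer would, in place of code of your own. Each camera call takes 0.05 s, during which the arm holds its last target. There are 200 camera calls.

TASK

First, before moving the pine block, slide the jig's black stop along the fence to the left as far as it goes, up to the red end block. Then pick up the dark brown pine block that lies to the left of the jig, lay it flat on the jig's plywood bed with one small end square against the aluminium fence and one long side against the right-hand face of the stop, and finish while holding it there: keep pressing it firmly forward against the fence and down on the bed at the same time (at least about half a kilo each way), without letting go. Leave the pale pink-beige block and the mixing cup where they are.

Things in the scene. Friction and masses are not known exactly. Their poses are not given: they have to be found in the camera images.
- jig: Stop jig fixed to the bench. Origin on the bench top; z up, +x to the fence on the far side, +y left along the fence. Frame in mm: fence face at x = 50; bed x -92 to 90, y -110 to 80; red end block on the fence x 56 to 86, y 47 to 69, top z 54. Seated, the pine block has its end at x = 50, left side at y = 20, underside at z = 12: its origin is at about (-12, -2.5, 12)
- jig_bed: Plywood bed of the jig, 12 mm thick, 182 x 190 mm, top surface 12 mm above the bench; when the block is pressed down hard first, friction on the bed takes up a forward push before it reaches the fence, and likewise the fence a downward push; origin and axes the same as the jig's
- jig_fence: Aluminium fence on the far side of the bed, 40 mm deep, 190 mm long, 25 mm high above the bed; its face towards the robot is at x = +50 mm; origin and axes the same as the jig's
- stop (a joint): Position of the black stop in m: 0 farthest right, 0.08 at its hard left end, beside the red end block; starts at 0 to 0.045. Friction about 1.5 N and light damping; it stays where it is left. Its right-hand working face is at jig y = joint value - 60 mm
- stop_grip (a point): Middle of the yellow fin on the stop, jig x = 30 mm, 62 mm above the bench. Fin 14 mm thick along the fence, 30 mm deep, top 70 mm above the bench. The black stop block below it is 24 mm wide along the fence, reaches 36 mm out from the fence face, top 46 mm above the bench: gripping fingertips stay above that
- pine_block: Dark brown pine offcut, the workpiece, 45 x 125 x 34 mm (its x, y, z); origin at the centre of its underside; lies flat, grip across its 45 mm side (its x axis). 70 to 150 g. Gripped 15 to 25 mm behind its middle (away from the end that goes to the fence), the fingers stay clear of the stop
- foam_offcut: Pale pink-beige tooling-board block, 48 x 82 x 36 mm, a bystander to leave alone; origin at the centre of its underside, long side along its y
- mixing_cup: Clear plastic mixing cup, 67 mm across, 70 mm high, a bystander to leave alone; origin at the centre of its underside
There are look-alikes about, which are no part of the job. What is shaped like the pine_block but green or orange is not meant.

How it is judged:
By the outcome, as a careful person would: the job done as asked, in the order asked, and still so for the second after the job is handed in, while the arm keeps its last pose, push and grip.
It also fails if it takes over 69 s, if anything falls off the work surface, if the arm or the gripper's body presses on something with over 40 N, if the wrist force passes 120 N, or if a joint passes its speed limit or range.

## Working session

There is one attempt and no reset: what is moved stays moved. The work goes in short steps, Python scripts to look and compute and a tool call to move; the robot and the scene stay as the last step left them, time stands still between calls to the robot, and variables do not carry over. Pictures are saved under pics/ and viewed, at most 10 in all, crops included, and the job is handed in when it is done.

Besides the shell and the picture viewer there is one more tool, called after "Call:" in YAML: its name, and indented under it one key for each argument. arm_command: Moves the arm, as the interface text tells. Its arguments: {"type":"object","properties":{"commands":{"type":"array","items":{"type":"array"}}},"required":["commands"]}

```bash
mkdir -p pics; ls; python3 - <<'E'
from workcell import bot,viewer
import cv2,numpy as np,pickle
s=bot.sense();print(s['time_s'],s['eef_pos'],s['tcp_rot'],s['gripper_width'],s['force'])
d={}
for n in("scene","top"):
    r=viewer.snapshot(n);d[n]=r;cv2.imwrite(f"pics/{n}0.png",r["image"][:,:,::-1]);print(n,r["fx"],r["cam_to_world"])
pickle.dump(d,open("s0.pkl","wb"))
E
```

```text
pics
0.0 [ 0.21345611 -0.58695223  0.25556265] [-3.09257709e+00 -5.44875047e-01  3.71028388e-04] 0.08552816939532021 [ 1.15481081 -0.07123021 -0.66257125]
scene 492.0399817941943 [[-0.61070237 -0.54468478  0.57477048 -0.05293153]
 [-0.79180408  0.42868812 -0.43505494  0.58064705]
 [-0.00942947 -0.72079469 -0.69308448  0.75717385]
 [ 0.          0.          0.          1.        ]]
top 566.1432242768566 [[ 0.01982904 -0.98892945  0.14705558  0.31875949]
 [-0.99978717 -0.01877527  0.00855053  0.13739178]
 [-0.00569486 -0.14719383 -0.98909127  1.31346735]
 [ 0.          0.          0.          1.        ]]
```

View pics/top0.png

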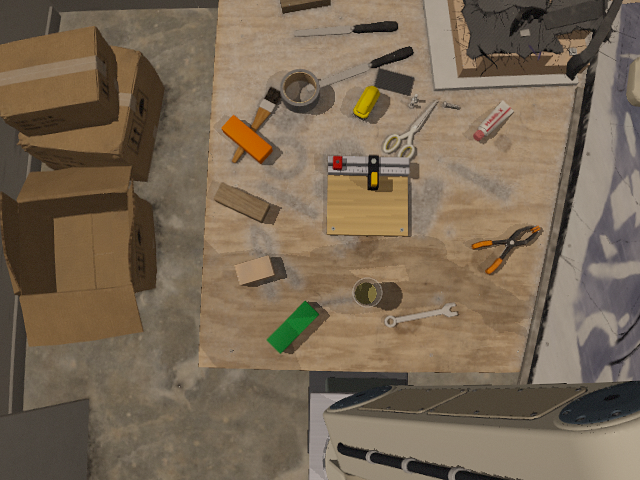

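View pics/scene0.png

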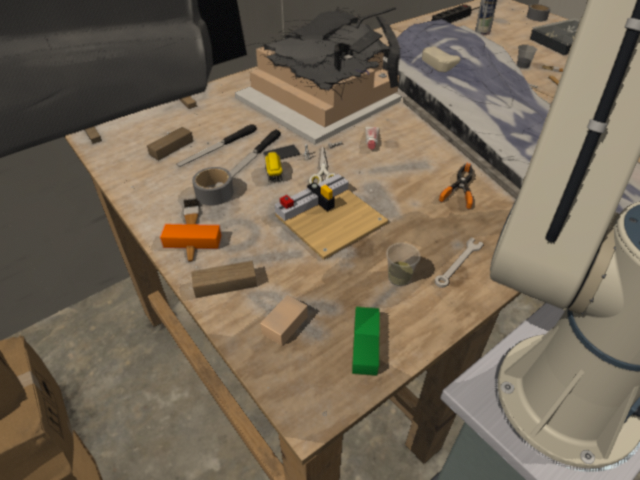

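The top view shows the jig bed at about (368,206), the stop with its yellow fin at (374,180) and the red end block at (338,162). Candidates for the pine block:
- brown block left of the jig at (242,202)
- brown block at the far edge (305,3)
- orange block (247,139)
- green block (293,327)
- pale foam (255,270)

The description picks (242,202): dark brown and left of the jig.

```bash
cat > h.py <<'E'
import cv2,numpy as np
def ray(r,px,T=None):
    T=r["cam_to_world"] if T is None else T
    K=np.array([[r["fx"],0,r["cx"]],[0,r["fy"],r["cy"]],[0,0,1.]])
    p=cv2.undistortPoints(np.array(px,float).reshape(-1,1,2),K,np.array(r["D"],float)).reshape(-1,2)
    d=np.c_[p,np.ones(len(p))]@np.array(T)[:3,:3].T
    return np.array(T)[:3,3],d
def plane(r,px,z,T=None):
    o,d=ray(r,px,T); return o+d*((z-o[2])/d[:,2])[:,None]
def big(m):
    c=max(cv2.findContours(m.astype(np.uint8),0,2)[0],key=cv2.contourArea); return c
E
python3 - <<'E'
import pickle;from h import *
d=pickle.load(open("s0.pkl","rb"));r=d["top"];im=r["image"];hsv=cv2.cvtColor(im,cv2.COLOR_RGB2HSV)
print(hsv[202,242],hsv[206,368],hsv[182,374],hsv[225,290],hsv[162,338])
H,S,V=[hsv[:,:,i].astype(int) for i in range(3)]
def win(m,x0,x1,y0,y1):
    z=np.zeros_like(m);z[y0:y1,x0:x1]=m[y0:y1,x0:x1];return z
out=im.copy()
for n,m,z in[("fin",win((S>180)&(V>120)&(H>15)&(H<32),350,400,160,200),.07),("red",win((S>170)&(V>100)&((H<6)|(H>174)),325,350,150,175),.054)]:
    c=big(m);q=cv2.minAreaRect(c);print(n,q,plane(r,[q[0]],z))
crop=np.hstack([cv2.resize(im[170:235,200:285],None,fx=4.5,fy=4.5,interpolation=2),cv2.resize(im[145:245,320:420],(380,292),interpolation=2)]) if 0 else None
a=cv2.resize(im[170:245,200:300],(400,300),interpolation=cv2.INTER_CUBIC);b=cv2.resize(im[145:245,315:415],(400,400),interpolation=cv2.INTER_CUBIC)
cv=np.zeros((400,800,3),np.uint8);cv[:300,:400]=a;cv[:,400:]=b
cv2.imwrite("pics/crop1.png",cv[:,:,::-1])
E
```

```text
[ 16 110 127] [ 18 128 176] [ 24 255 190] [ 15  90 162] [88 70 58]
fin ((373.5, 178.5), (13.0, 5.0), 90.0) [[0.63180167 0.0245382  0.07      ]]
red ((337.0, 161.5), (11.0, 8.0), 90.0) [[0.67433199 0.10714225 0.054     ]]
```

View pics/crop1.png

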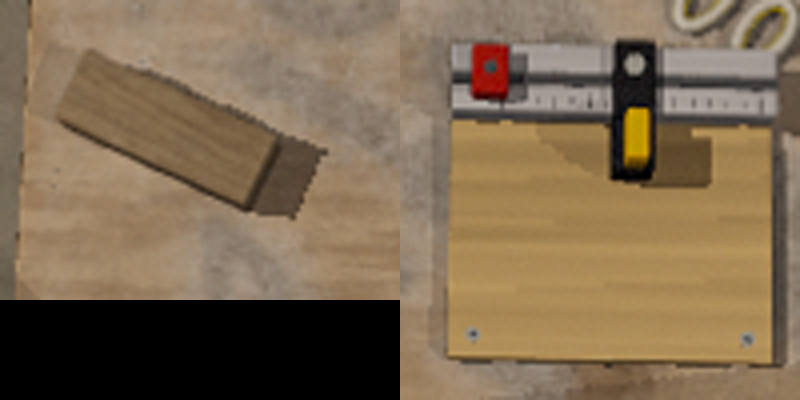

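The crop shows the dark brown block alone, with top corners near px (223,182.5), (270,204), (262,222) and (214.5,200). The bed's front corners are near (327,234) and (408,235.5). The fin's top is at (373.5,178.5).

```bash
python3 - <<'E'
import pickle;from h import *
from scipy.spatial.transform import Rotation as R
d=pickle.load(open("s0.pkl","rb"));r=d["top"]
b=plane(r,[(223,182.5),(270,203.8),(262,221.5),(214.5,200)],.034);print(b[:,:2],b.mean(0))
e=(b[1]+b[2]-b[0]-b[3])/2;print(np.linalg.norm(e),np.degrees(np.arctan2(e[1],e[0])),np.linalg.norm(b[0]-b[3]))
f=plane(r,[(327,234.2),(408,235.5)],.012);print(f)
e=f[0]-f[1];yaw=np.arctan2(-e[0],e[1]);print("yaw",np.degrees(yaw),np.linalg.norm(e))
c,s=np.cos(yaw),np.sin(yaw);M=np.array([[c,-s],[s,c]])
print("origin from bed",f.mean(0)[:2]-M@[-.092,-.015])
red=plane(r,[(337.0,161.5)],.054)[0];print("origin from red",red[:2]-M@[.071,.058])
fin=plane(r,[(373.5,178.5)],.07)[0];o=f.mean(0)[:2]-M@[-.092,-.015];print("fin in jig",M.T@(fin[:2]-o))
from workcell import bot
print(R.from_rotvec(bot.sense()["tcp_rot"]).as_matrix())
E
```

```text
[[0.62517215 0.37136618]
 [0.57640544 0.25975265]
 [0.53465713 0.27680146]
 [0.58323952 0.38926626]] [0.57986856 0.32429664 0.034     ]
0.12215558429644911 -113.48216518265558 0.04559340678722488
[[ 0.51126613  0.12688987  0.012     ]
 [ 0.51178437 -0.06185991  0.012     ]]
yaw 0.1573143738821573 0.1887504866042448
origin from bed [0.60348372 0.04776752]
origin from red [0.6034915  0.04894753]
fin in jig [ 0.02825406 -0.02330698]
[[ 9.39785509e-01  3.41764574e-01 -4.16338218e-04]
 [ 3.41764828e-01 -9.39784770e-01  1.17812670e-03]
 [ 1.13736545e-05 -1.24947616e-03 -9.99999219e-01]]
```

Call:
arm_command:
  commands:
    - [[0,0,6.66],[0,0,0],1]
    - [[0,0,6.66],[0,0,0],1]
    - [[0,0,6.66],[0,0,0],1]
    - [[0,0,0],[0.028,-0.041,0],1]
    - [[0,0,0],[0.028,-0.041,0],1]
    - [[0,0,0],[0.028,-0.041,0],1]
    - [[0,0,0],[0.028,-0.041,0],1]
    - [[0,0,0],[0.028,-0.041,0],1]

```text
time_s: 0.9
eef_pos: [0.3542, -0.3806, 0.2561]
tcp_rot: [-3.141, 0.001, 0.0]
force: [0.9, -1.1, 0.0]
gripper_width: 0.0852
gripper_force: 0.0
```

Call:
arm_command:
  commands:
    - [[0,0,0],[0.028,-0.041,0],1]
    - [[0,0,0],[0.028,-0.041,0],1]
    - [[0,0,0],[0.028,-0.041,0],1]
    - [[0,0,0],[0.028,-0.041,0],1]
    - [[0,0,0],[0.028,-0.041,0],1]
    - [[0,0,0],[0.028,-0.041,0],1]
    - [[0,0,0],[0.028,-0.041,0],1]
    - [[0,0,0],[0.028,-0.041,0],1]

```text
time_s: 1.7
eef_pos: [0.5782, -0.0523, 0.2561]
tcp_rot: [3.142, 0.0, -0.0]
force: [-0.2, -0.7, 0.1]
gripper_width: 0.085
gripper_force: 0.0
```

```bash
cat >> h.py <<'E'
def wrist():
    from workcell import bot,viewer
    from scipy.spatial.transform import Rotation as R
    s=bot.sense();r=viewer.snapshot("wrist")
    T=np.eye(4);T[:3,:3]=R.from_rotvec(s["tcp_rot"]).as_matrix();T[:3,3]=s["eef_pos"]
    r["cam_to_world"]=T@np.array(r["tool_from_camera"]);return s,r
E
python3 - <<'E'
from h import *;import pickle
s,r=wrist();print(s["eef_pos"],s["time_s"],r["cam_to_world"]);pickle.dump(r,open("w1.pkl","wb"))
cv2.imwrite("pics/w1.png",r["image"][:,:,::-1])
E
```

```text
[ 0.57824711 -0.05234945  0.25609468] 1.7 [[ 5.42023699e-06 -9.59670989e-01 -2.81125582e-01  6.48777846e-01]
 [-9.99998571e-01  4.70099284e-04 -1.62404599e-03 -5.19394369e-02]
 [ 1.69070676e-03  2.81125189e-01 -9.59669615e-01  3.74193202e-01]
 [ 0.00000000e+00  0.00000000e+00  0.00000000e+00  1.00000000e+00]]
```

View pics/w1.png

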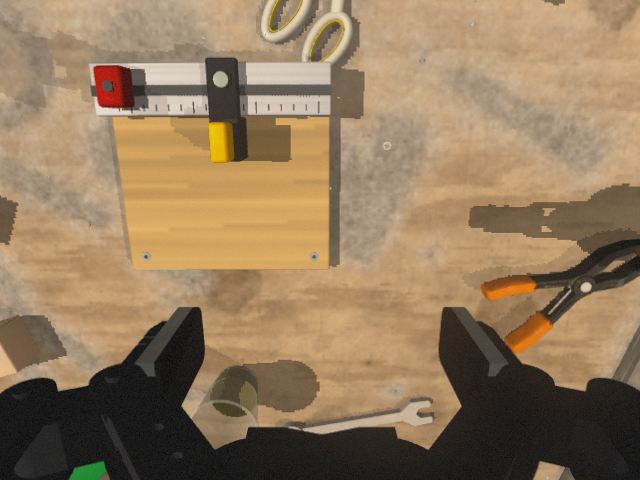

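The wrist view shows the bed's front corners at (133,269) and (329,268), the fence's front edge along row 115 from column 97 to 331, the fin's top near (220,141) and the red block at (112,87).

```bash
python3 - <<'E'
from h import *;import pickle
r=pickle.load(open("w1.pkl","rb"))
hsv=cv2.cvtColor(r["image"],cv2.COLOR_RGB2HSV)
for p in [(215,130),(220,140),(228,140),(231,140),(220,158)]: print(p,hsv[p[1],p[0]],end=" ")
m=(hsv[:,:,1]>200)&(hsv[:,:,0]>15)&(hsv[:,:,0]<32)&(hsv[:,:,2]>150);m[:110]=0;m[170:]=0;m[:,:190]=0;m[:,250:]=0
x,y,w,h=cv2.boundingRect(big(m));print(x,y,w,h)
print("fin corners",plane(r,[(x,y),(x+w,y),(x,y+h)],.07))
print("bed front",plane(r,[(133,269),(329,268)],.012))
print("fence",plane(r,[(97,115.5),(331,115.5),(90,64),(331,63.5)],.037))
E
```

```text
(215, 130) [ 25 244 231] (220, 140) [ 24 244 230] (228, 140) [ 20 213 126] (231, 140) [ 20 234 122] (220, 158) [ 23 244 230] 208 122 20 41
fin corners [[0.6496468  0.03006753 0.07      ]
 [0.64961362 0.01546834 0.07      ]
 [0.62012932 0.03234869 0.07      ]]
bed front [[ 0.51403968  0.12886537  0.012     ]
 [ 0.51504519 -0.06004448  0.012     ]]
fence [[ 0.65512191  0.12842404  0.037     ]
 [ 0.65465489 -0.06038876  0.037     ]
 [ 0.69369499  0.12811838  0.037     ]
 [ 0.69342784 -0.06013344  0.037     ]]
```

Call:
arm_command:
  commands:
    - [[0,0,0],[0.027,-0.038,0.01],1]
    - [[0,0,0],[0.027,-0.038,0.01],1]
    - [[0,0,0],[0,0,0.04],1]
    - [[0,0,0],[0,0,0.04],1]
    - [[0,0,0],[0,0,0.04],1]
    - [[0,0,0],[0,0,0.039],1]
    - [[0,0,0],[0,0,0],-0.3]
    - [[0,0,0],[0,0,0],-1]

```text
time_s: 2.55
eef_pos: [0.6313, 0.0216, 0.0773]
tcp_rot: [3.142, 0.0, -0.003]
force: [0.7, 0.1, 1.1]
gripper_width: 0.0594
gripper_force: 0.0
```

Call:
arm_command:
  commands:
    - [[0,0,0],[0,0,0],-1]
    - [[0,0,0],[0,0,0],-1]
    - [[0,0,0],[0,0,0],-1]
    - [[0,0,0],[0,0,0],-1]
    - [[0,0,0],[0,0,0],-1]
    - [[0,0,0],[0,0,0],-1]
    - [[0,0,0],[0,0,0],-1]
    - [[0,0,0],[0,0,0],-1]

```text
time_s: 3.35
eef_pos: [0.6328, 0.0218, 0.0794]
tcp_rot: [-3.141, -0.0, -0.005]
force: [-1.2, -0.0, 7.4]
gripper_width: 0.0124
gripper_force: 59.3
```

Call:
arm_command:
  commands:
    - [[0,0,0],[0,-0.008,-0.001],-1]
    - [[0,0,0],[0,-0.008,0],-1]
    - [[0,0,0],[0,-0.008,0],-1]
    - [[0,0,0],[0,-0.008,0],-1]
    - [[0,0,0],[0,-0.008,0],-1]
    - [[0,0,0],[0,-0.008,0],-1]
    - [[0,0,0],[0,-0.004,0],-1]
    - [[0,0,0],[0,-0.002,0],-1]

```text
time_s: 4.15
eef_pos: [0.6327, 0.0769, 0.0795]
tcp_rot: [-3.141, -0.001, -0.004]
force: [1.9, -1.8, 6.8]
gripper_width: 0.0127
gripper_force: 60.3
```

Call:
arm_command:
  commands:
    - [[0,0,0],[0,-0.002,0],-1]
    - [[0,0,0],[0,-0.002,0],-1]
    - [[0,0,0],[0,-0.001,0],-1]
    - [[0,0,0],[0,0,0],-1]
    - [[0,0,0],[0,0,0],-1]
    - [[0,0,0],[0,0,0],-1]
    - [[0,0,0],[0,0,0],-1]
    - [[0,0,0],[0,0,0],-1]

```text
time_s: 4.95
eef_pos: [0.6327, 0.0817, 0.0795]
tcp_rot: [-3.141, -0.001, -0.004]
force: [1.8, 1.1, 5.9]
gripper_width: 0.0123
gripper_force: 60.3
```

Call:
arm_command:
  commands:
    - [[0,0,0],[0,-0.001,0],-1]
    - [[0,0,0],[0,-0.001,0],-1]
    - [[0,0,0],[0,-0.001,0],-1]
    - [[0,0,0],[0,0,0],-1]
    - [[0,0,0],[0,0,0],-1]
    - [[0,0,0],[0,0,0],-1]
    - [[0,0,0],[0,0,0],-1]
    - [[0,0,0],[0,0,0],-1]

```text
time_s: 5.75
eef_pos: [0.6327, 0.0823, 0.0795]
tcp_rot: [3.139, 0.002, 0.004]
force: [3.1, -14.4, 7.4]
gripper_width: 0.0124
gripper_force: 60.5
```

Call:
arm_command:
  commands:
    - [[0,0,0],[0,0.001,0],1]
    - [[0,0,0],[0,0,0],1]
    - [[0,0,0],[0,0,0],1]
    - [[0,0,0],[0,0,-0.04],1]
    - [[0,0,0],[0,0,-0.05],1]
    - [[0,0,0],[0,0,-0.05],1]
    - [[0,0,0],[-0.02,-0.045,0],1]
    - [[0,0,0],[-0.02,-0.045,0],1]

```text
time_s: 6.55
eef_pos: [0.5921, 0.1735, 0.2204]
tcp_rot: [-3.14, 0.004, -0.005]
force: [-0.0, -0.0, -0.7]
gripper_width: 0.0851
gripper_force: 0.0
```

Call:
arm_command:
  commands:
    - [[0,0,0],[-0.02,-0.045,0],1]
    - [[0,0,-8.5],[0,0,0],1]
    - [[0,0,-8.5],[0,0,0],1]
    - [[0,0,-8.5],[0,0,0],1]
    - [[0,0,-8.5],[0,0,0],1]
    - [[0,0,-8.5],[0,0,0],1]
    - [[0,0,-8.5],[0,0,0],1]
    - [[0,0,-8.5],[0,0,0],1]

```text
time_s: 7.35
eef_pos: [0.571, 0.2181, 0.218]
tcp_rot: [-2.722, -1.568, 0.001]
force: [0.1, 0.3, 0.9]
gripper_width: 0.0855
gripper_force: 0.0
```

```bash
python3 - <<'E'
from h import *;import pickle
s,r=wrist();print(s["eef_pos"],s["tcp_rot"],s["qpos"],s["time_s"]);pickle.dump(r,open("w2.pkl","wb"))
cv2.imwrite("pics/w2.png",r["image"][:,:,::-1])
E
```

```text
[0.57100283 0.21813984 0.21800581] [-2.72189597e+00 -1.56767832e+00  1.18209932e-03] [3.62260494e-01 3.70109604e-01 1.69972177e+00 4.48161180e-04
 1.07258742e+00 8.87745343e-01] 7.35
```

View pics/w2.png

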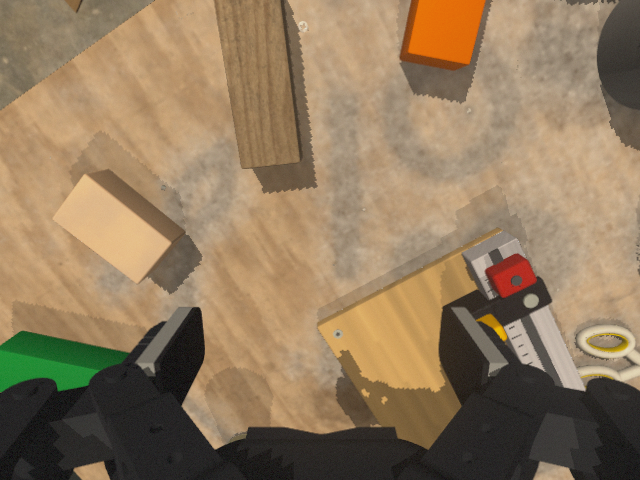

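The block is dark brown with its near end at about (242,167)–(300,160); its long sides run up to (216,0) and (286,0). The stop now sits beside the red block at (512,276).

```bash
python3 - <<'E'
from h import *;import pickle
r=pickle.load(open("w2.pkl","rb"))
p=plane(r,[(242,166),(300,160),(217,5),(286,5)],.034)[:,:2];print(p)
e=(p[2]-p[0])/np.linalg.norm(p[2]-p[0]);f=(p[3]-p[1])/np.linalg.norm(p[3]-p[1])
print(np.degrees(np.arctan2([e[1],f[1]],[e[0],f[0]])),np.linalg.norm(p[0]-p[1]))
u=e+f;u/=np.linalg.norm(u);m=(p[0]+p[1])/2;print("near end mid",m,"centre",m+.0625*u,"grip",m+.0425*u,u)
tr=np.degrees(np.arctan2(-1.5677,-2.7219))*2;print(tr%360)
q=plane(r,[(512,276)],.054);print("red top",q)
E
```

```text
[[0.53935291 0.28292102]
 [0.57900234 0.26495923]
 [0.58366654 0.3813754 ]
 [0.62378868 0.35793424]]
[65.76782192 64.27974651] 0.043528190908645376
near end mid [0.55917763 0.27394012] centre [0.58556775 0.33059532] grip [0.57712291 0.31246566] [0.42224201 0.90648314]
59.88026860444859
red top [[0.67500908 0.11163857 0.054     ]]
```

Call:
arm_command:
  commands:
    - [[0,0,-5.6],[0,0,0],1]
    - [[0,0,0],[0.043,-0.017,0],1]
    - [[0,0,0],[0.043,-0.017,0],1]
    - [[0,0,0],[0,0,0.046],1]
    - [[0,0,0],[0,0,0.046],1]
    - [[0,0,0],[0,0,0.046],1]
    - [[0,0,0],[0,0,0.026],1]
    - [[0,0,0],[0,0,0],1]

```text
time_s: 8.2
eef_pos: [0.5738, 0.3089, 0.0499]
tcp_rot: [-2.649, -1.687, 0.012]
force: [0.4, 0.4, -0.5]
gripper_width: 0.0852
gripper_force: 0.0
```

```bash
python3 - <<'E'
from h import *
s,r=wrist();print(s["eef_pos"],s["tcp_rot"],s["force"])
cv2.imwrite("pics/w3.png",r["image"][:,:,::-1])
E
```

```text
[0.57376591 0.30888083 0.04991021] [-2.64927848 -1.68693266  0.01237713] [ 0.4103852   0.38065551 -0.52158168]
```

View pics/w3.png

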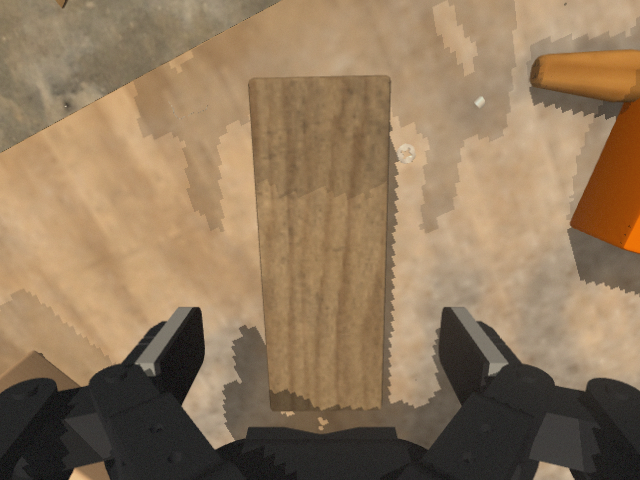

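The block is centred between the open fingers and aligned within about 1°. Its far end is at (320,77) and its near end at (326,409).

```bash
python3 - <<'E'
from h import *
from scipy.spatial.transform import Rotation as R
s,r=wrist();p=plane(r,[(249,79),(390,77),(270,410),(383,408)],.034)
Rm=R.from_rotvec(s["tcp_rot"]).as_matrix();print(((p-s["eef_pos"])@Rm)*1000)
E
```

```text
[[ 84.7520225  -23.88581063  18.36276755]
 [ 85.32489839  20.91452016  18.24375417]
 [-40.98698241 -21.84468875  18.76627744]
 [-39.97934191  24.19048563  18.64262135]]
```

Call:
arm_command:
  commands:
    - [[0,0,-1.2],[0,0,0.017],1]
    - [[0,0,0],[0,0,0],-0.3]
    - [[0,0,0],[0,0,0],-1]
    - [[0,0,0],[0,0,0],-1]
    - [[0,0,0],[0,0,0],-1]
    - [[0,0,0],[0,0,0],-1]
    - [[0,0,0],[0,0,0],-1]
    - [[0,0,0],[0,0,0],-1]

```text
time_s: 9.1
eef_pos: [0.5776, 0.3103, 0.0384]
tcp_rot: [2.63, 1.718, 0.003]
force: [-1.0, -0.4, 6.5]
gripper_width: 0.0441
gripper_force: 62.7
```

Call:
arm_command:
  commands:
    - [[0,0,0],[0,0,-0.03],-1]
    - [[0,0,0],[0,0,-0.05],-1]
    - [[0,0,8],[0,0,-0.03],-1]
    - [[0,0,8],[0,0,0],-1]
    - [[0,0,8],[0,0,0],-1]
    - [[0,0,8],[0,0,0],-1]
    - [[0,0,8],[0,0,0],-1]
    - [[0,0,8],[0,0,0],-1]

```text
time_s: 9.9
eef_pos: [0.5767, 0.3099, 0.1473]
tcp_rot: [3.103, 0.49, -0.0]
force: [-1.2, -0.3, -0.7]
gripper_width: 0.044
gripper_force: 62.0
```

Call:
arm_command:
  commands:
    - [[0,0,8],[0,0,0],-1]
    - [[0,0,8],[0,0,0],-1]
    - [[0,0,2.3],[0,0,0],-1]
    - [[0,0,0],[0,0,0],-1]
    - [[0,0,0],[0,0,0],-1]
    - [[0,0,0],[0,0,0],-1]
    - [[0,0,0],[0,0,0],-1]
    - [[0,0,0],[0,0,0],-1]

```text
time_s: 10.7
eef_pos: [0.5769, 0.31, 0.1473]
tcp_rot: [-3.142, -0.001, 0.0]
force: [-0.1, 0.6, -1.7]
gripper_width: 0.0439
gripper_force: 62.0
```

Call:
arm_command:
  commands:
    - [[0,0,0],[-0.006,0.0445,0],-1]
    - [[0,0,0],[-0.006,0.0445,0],-1]
    - [[0,0,0],[-0.006,0.0445,0],-1]
    - [[0,0,0],[-0.006,0.0445,0],-1]
    - [[0,0,0],[-0.006,0.0445,0],-1]
    - [[0,0,0],[-0.006,0.0445,0],-1]
    - [[0,0,0],[0,0,0],-1]
    - [[0,0,0],[0,0,0],-1]

```text
time_s: 11.5
eef_pos: [0.541, 0.0421, 0.1475]
tcp_rot: [-3.141, 0.003, -0.001]
force: [0.1, 0.4, -0.6]
gripper_width: 0.0439
gripper_force: 62.1
```

```bash
python3 - <<'E'
from h import *;import pickle
s,r=wrist();print(s["eef_pos"],s["tcp_rot"],s["force"]);pickle.dump((s,r),open("w4.pkl","wb"))
cv2.imwrite("pics/w4.png",r["image"][:,:,::-1])
E
```

```text
[0.54104854 0.04209111 0.14754449] [-3.14133326e+00  3.47617684e-03 -7.90994735e-04] [ 0.05720453  0.36016333 -0.57717115]
```

View pics/w4.png

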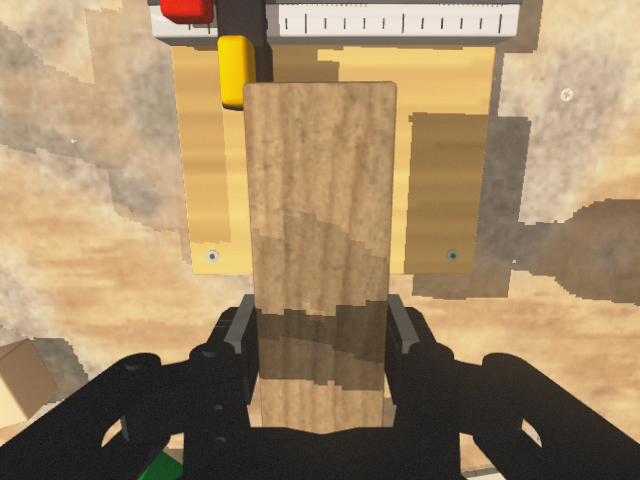

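The held block's far top corners are at (244,84) and (396,83). The stop's right edge runs from about (265,0) to (272,80), and the fence's top front edge is at about row 38. The stop touches the red block.

```bash
python3 - <<'E'
from h import *;import pickle
s,r=pickle.load(open("w4.pkl","rb"));im=r["image"]
print(im[60,255:285].sum(1));print(im[20:55,450].sum(1))
p=plane(r,[(244,84),(396,83),(247,190),(392,190)],.143)[:,:2];print(p)
print("stop edge",plane(r,[(266,10),(271.5,70)],.046)[:,:2]);print("fence",plane(r,[(280,38),(510,38)],.037)[:,:2])
E
```

```text
[163 162 142 166 162 156 149 165 161 152 160 146 155 148 152 157 145 208
 364 363 356 357 360 361 363 367 358 357 363 366]
[679 680 682 679 679 686 684 689 684 686 683 678 680 671 636 594 423 322
 315 324 319 320 321 314 322 358 355 359 368 392 562 570 572 571 569]
[[0.62245344 0.06423601]
 [0.62261761 0.02063486]
 [0.59186766 0.06499349]
 [0.59174568 0.02037506]]
stop edge [[0.66524617 0.06895435]
 [0.63776201 0.06722164]]
fence [[ 0.65432221  0.06327647]
 [ 0.65437501 -0.05660124]]
```

Call:
arm_command:
  commands:
    - [[0,0,0],[-0.012,0,0],-1]
    - [[0,0,0],[0,0,0.03],-1]
    - [[0,0,0],[0,0,0.03],-1]
    - [[0,0,0],[0,0,0.02],-1]
    - [[0,0,0],[0,0,0.01],-1]
    - [[0,0,0],[0,0,0.002],-1]
    - [[0,0,0],[0,0,0],-1]
    - [[0,0,0],[0,0,0],-1]

```text
time_s: 12.35
eef_pos: [0.5296, 0.0433, 0.0562]
tcp_rot: [-3.141, -0.001, -0.002]
force: [0.1, 0.8, -0.7]
gripper_width: 0.0437
gripper_force: 62.1
```

Call:
arm_command:
  commands:
    - [[0,0,0],[0.01,0,0],-1]
    - [[0,0,0],[0.01,0,0],-1]
    - [[0,0,0],[0.006,0,0],-1]
    - [[0,0,0],[0,0,0.001],-1]
    - [[0,0,0],[0,-0.002,0],-1]
    - [[0,0,0],[0,-0.001,0],-1]
    - [[0,0,0],[0,0,0],-1]
    - [[0,0,0],[0,0,0],-1]

```text
time_s: 13.15
eef_pos: [0.5547, 0.046, 0.0542]
tcp_rot: [3.142, 0.0, -0.0]
force: [-0.0, 0.3, -1.0]
gripper_width: 0.0437
gripper_force: 62.1
```

Call:
arm_command:
  commands:
    - [[0,0,0],[0,-0.001,0.001],-1]
    - [[0,0,0],[0,0,0],-1]
    - [[0,0,0],[0,-0.001,0.001],-1]
    - [[0,0,0],[0,0,0],-1]
    - [[0,0,0],[0,0,0],-1]
    - [[0,0,0],[0,0,0],-1]
    - [[0,0,0],[0,0,0],-1]
    - [[0,0,0],[0,0,0],-1]

```text
time_s: 13.95
eef_pos: [0.5549, 0.0472, 0.0524]
tcp_rot: [3.141, -0.001, -0.0]
force: [-1.0, -5.4, 2.1]
gripper_width: 0.0437
gripper_force: 62.4
```

Call:
arm_command:
  commands:
    - [[0,0,0],[0.006,0,0],-1]
    - [[0,0,0],[0.006,0,0],-1]
    - [[0,0,0],[0.003,0,0],-1]
    - [[0,0,0],[0.001,0,0],-1]
    - [[0,0,0],[0.001,0,0],-1]
    - [[0,0,0],[0.001,0,0],-1]
    - [[0,0,0],[0,0,0],-1]
    - [[0,0,0],[0,0,0],-1]

```text
time_s: 14.75
eef_pos: [0.5714, 0.0472, 0.0516]
tcp_rot: [3.141, -0.001, -0.005]
force: [-2.7, -5.2, -1.6]
gripper_width: 0.044
gripper_force: 62.0
```

Call:
arm_command:
  commands:
    - [[0,0,0],[0.001,0,0],-1]
    - [[0,0,0],[0.001,0,0],-1]
    - [[0,0,0],[0.001,0,0],-1]
    - [[0,0,0],[0,0,0],-1]
    - [[0,0,0],[0,0,0],-1]
    - [[0,0,0],[0,0,0],-1]
    - [[0,0,0],[0,0,0],-1]
    - [[0,0,0],[0,0,0],-1]

```text
time_s: 15.55
eef_pos: [0.5729, 0.0472, 0.0514]
tcp_rot: [3.141, -0.001, -0.01]
force: [-7.3, -5.2, 2.0]
gripper_width: 0.0439
gripper_force: 62.4
```

Call:
arm_command:
  commands:
    - [[0,0,0],[0.001,0,0],-1]
    - [[0,0,0],[0.001,0,0],-1]
    - [[0,0,0],[0.001,0,0],-1]
    - [[0,0,0],[0.001,0,0],-1]
    - [[0,0,0],[0,0,0],-1]
    - [[0,0,0],[0,0,0],-1]
    - [[0,0,0],[0,0,0],-1]
    - [[0,0,0],[0,0,0],-1]

```text
time_s: 16.35
eef_pos: [0.573, 0.0473, 0.0509]
tcp_rot: [3.14, -0.002, -0.022]
force: [-21.0, -2.5, 11.6]
gripper_width: 0.0436
gripper_force: 63.5
```

Call:
arm_command:
  commands:
    - [[0,0.4,0],[0,0,0.001],-1]
    - [[0,0.4,0],[0,0,0.001],-1]
    - [[0,0,0],[0,0,0.001],-1]
    - [[0,0,0],[0,0,0],-1]
    - [[0,0,0],[0,0,0],-1]
    - [[0,0,0],[0,0,0],-1]
    - [[0,0,0],[0,0,0],-1]
    - [[0,0,0],[0,0,0],-1]

```text
time_s: 17.15
eef_pos: [0.5729, 0.0473, 0.0503]
tcp_rot: [3.141, -0.002, -0.0]
force: [-30.3, -5.0, 43.0]
gripper_width: 0.044
gripper_force: 67.4
```

Call:
arm_command:
  commands:
    - [[0,0,0],[0,0,-0.0006],-1]
    - [[0,0,0],[0,0,-0.0006],-1]
    - [[0,0,0],[0,0,0],-1]
    - [[0,0,0],[0,0,0],-1]
    - [[0,0,0],[0,0,0],-1]
    - [[0,0,0],[0,0,0],-1]
    - [[0,0,0],[0,0,0],-1]
    - [[0,0,0],[0,0,0],-1]

```text
time_s: 17.95
eef_pos: [0.5729, 0.0473, 0.0503]
tcp_rot: [3.141, -0.002, -0.0]
force: [-26.2, -4.2, 28.3]
gripper_width: 0.044
gripper_force: 65.5
```

```bash
python3 - <<'E'
from h import *;from workcell import bot,viewer
s,r=wrist();print(s["eef_pos"],s["tcp_rot"],s["force"],s["wrist_torque"])
a=cv2.resize(r["image"],(400,300),interpolation=cv2.INTER_AREA)
t=viewer.snapshot("scene")["image"][150:270,250:410]
b=cv2.resize(t,(400,300),interpolation=cv2.INTER_CUBIC)
w=cv2.resize(r["image"][0:150,150:350],(400,300),interpolation=cv2.INTER_CUBIC)
cv2.imwrite("pics/w5.png",np.vstack([np.hstack([a,b]),np.hstack([w,w*0])])[:,:,::-1])
E
```

```text
[0.57291244 0.04729666 0.05034149] [ 3.14058506e+00 -1.75378999e-03 -2.97357749e-04] [-26.16454317  -4.24318976  28.29662353] [-0.63184555  4.06731922 -0.65310381]
```

View pics/w5.png

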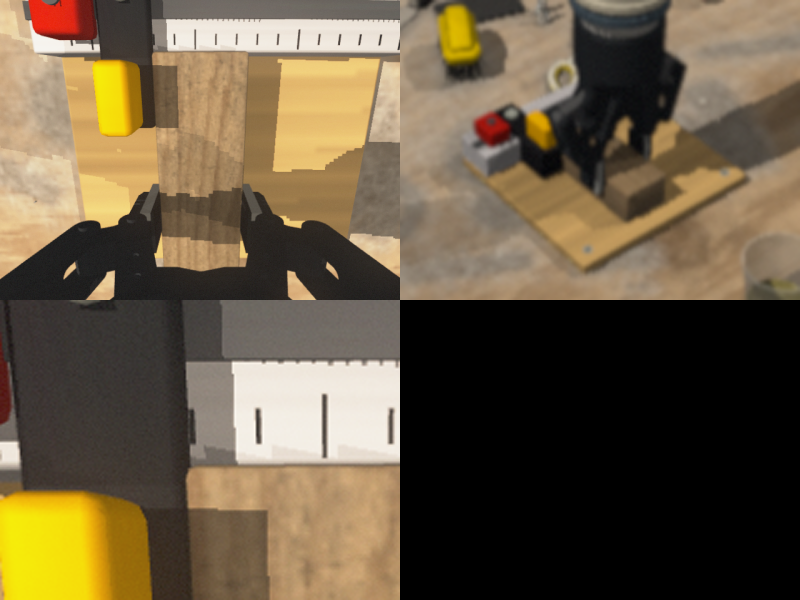

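The block sits flush on the fence and beside the stop, level on the bed. Forces are 26 N forward and 28 N down.

```bash
python3 -c "
from workcell import bot,job
print(bot.sense()['force']);print(job.hand_in())"
```

```text
[-26.00889753  -4.14907293  28.72679232]
the job is handed in; nothing more can be done
None
```

The job is handed in: I slid the stop left to its hard end first, and the arm is still holding the pine block flat against the fence and stop, at about 26 N forward and 28 N down; the foam block and cup were not touched.

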